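Bleed the vacuum and hold up the exposure unit's lid

ROBOT

A 7-joint arm with a two-finger parallel gripper is mounted at the origin on the work surface. World frame = base frame: x ahead of the robot, y to its left, z up, the work surface at z = 0. Lengths are in m, angles in rad, forces in N, time in s.
With the tool pointing down it reaches from about 0.425 to 0.925 m from the base axis. Payload 6.8 kg.
Tool frame: the origin (TCP) lies between the finger pads; the fingertips stand 14 mm ahead of it and the grasp point (between the pads) lies 5 mm behind it; z points along the fingers, y is the line along which they close (so a half turn about z gives the same grasp; the last joint's range is limited). The gripper opens to 85 mm and grips with 20 to 120 N. Pads are 22 mm wide; open, the fingers measure 114 mm over their backs; the gripper's body (76 mm by 85 mm) begins 54 mm behind the grasp point. The pads swing forward as they close: fully open they stand 13 mm farther back than shut.
Start: joints at [-1.432, 0.477, 0.022, 1.555, -0.011, 1.109, -0.083], TCP at [0.165, 0.655, 0.245] pointing down, gripper open.
Joint ranges: [-2.96, 2.96], [-0.34, 2.1], [-1.41, 1.46], [0.24, 2.44], [-1.37, 4.51], [0.17, 1.92], [-2.96, 2.96]. Speed limits (rad/s): [2.39, 2.39, 3.14, 3.14, 3.14, 3.14, 3.14].

INTERFACE

Orientations are given as a rotation vector (axis times angle).
In Python, from bench import r, eyes, ticket gives the robot as it stands. The module is installed in compiled form; this text tells all that it offers.
- The arm moves only by the tool arm_command, never from a script. Its argument "plan" is text: rows parted by semicolons, each of 4 numbers parted by spaces: the shift along the tool's x, y, z in m, then the turn about the tool's z in degrees. In form: tx ty tz yaw; .... A call has 1 to 20 rows; each row shifts and turns the commanded pose from where the row before left it, along the tool's axes as they then stand; what a row does not reach is not made up. A row lasts 1/8 s, in which the tool goes at most 62.5 mm and 10.7 degrees, less where a joint would pass 70% of its speed; a pose out of reach is approached as far as the arm can. A call is refused whole if a number of a shift passes 0.0625 or a number of a turn 10.7, either way. A call with a gripper value outside its range is refused whole. "hand" is the closure, from -1 (fully open) to 1 (shut), set as the call begins (left out, the last holds). The fingers move at their own pace and stop on an object; "grip_force" is the grip in N (left out, the last holds). Time passes only in rows, so rows that do not move let the fingers close. It gives the time, the measured TCP pose, the force, the opening and the grip force at its end, in the units of the state.
- r.get_obs(): the state, without advancing time (a new reading comes with each control period).
- eyes.grab_frame(name): name is "scene" or "top" or "wrist"; returns (picture, depth): 384x512x3 uint8, red, green, blue; 384x512 float32, m along the optical axis (not along the pixel's ray), 0 where there is no reading.
- eyes.calibration(name): a dict with "fov_y" (degrees; the focal length in pixels is half the picture's height over the tangent of half this angle, whatever the lens; pixels are square), "cx", "cy" (the principal point, pixels), "origin" and "attitude" of the camera in the world; the wrist camera has in their place "tool_from_camera" (4x4, takes a point from camera to tool coordinates, whose origin is the TCP and whose axes are the flange's). Camera axes: x right, y up, looking along -z (the intrinsics and any distortion apply to the point x, -y, -z); pixel columns grow to the right and rows downward; lengths in m; the calibration is good to about 2 mm. The wrist camera is an equidistant fisheye: a pixel r from the principal point sees the ray r / f radians off the axis. A picture is of the moment at which its call begins: read the wrist's pose just before it. calibration takes no time and is no camera call.
- ticket.hand_in(): hands the job in; it is judged then, once.
The state is a dict: "clock": time; "joints": joint angles; "qvel": joint speeds; "tau": joint torques, N m; "tcp_pos": TCP position; "orientation": TCP orientation; "contact_force": force on the tool from outside, world axes, zero at the start; "moment": the same for the moment, N m; "grip_width": finger opening in m; "gripper_force": force on a finger pad.
Only numpy, scipy, OpenCV 4.12 (cv2) and the standard library are available. Lean on these libraries where they do the work, as an engineer would, in place of code of your own. Each camera call takes 0.05 s, during which the arm holds its last target. There are 200 camera calls.

TASK

The exposure is finished: let the air back into the vacuum exposure unit by turning its bleed-valve lever fully open, in line with the pipe, before you raise the lid at all. Then lift the front of the lid to about 30 degrees and finish while still holding it there, steady in your fingers, so that I can slide the plate out from the side: it falls shut if let go, so never let it drop onto the glass. Leave the things lying around the unit where they are.

Things in the scene. Friction and masses are not known exactly. Their poses are not given: they have to be found in the camera images.
- unit: table-top vacuum exposure unit, bolted to the table: a grey box 310 mm deep (its own x) by 400 mm wide (its own y) by 85 mm high, with a lid on top and a vacuum pipe along its right side (-y) as the robot sees it. Origin: centre of the underside, on the table. x runs from its front (towards the robot) to its back, y to its left, z up. It stands within about 0.2 rad of square to the robot
- valve (a joint): angle of the bleed ball valve's lever about a vertical axis (rad): 0 = shut, lever square to the pipe and pointing away from the unit (the unit's -y); pi/2 = open stop, lever lying along the pipe and pointing to the unit's back (+x). It grows anticlockwise seen from above. It starts between 0 and 0.35, is stiff (about 0.3 N m) and stays where it is left
- valve_axis (a point): point on the lever's turning axis at the height of the lever's middle (88 mm above the table), above a brass valve body. In the unit's frame it lies at x -200, y -275, z 88 mm. Pipe, valve body and saddle below it reach up to 66 mm (the neck, 9 mm in radius, to 84 mm); the plane of the unit's side wall is 75 mm from the axis, its front corner 45 mm behind it; a gauge 52 mm across and 102 mm high stands on the pipe 180 mm behind the axis
- valve_grip (a point): middle of the flat lever's bare metal grip, 68 mm out from the axis, 88 mm above the table. The grip is 65 mm long (lever's tip 100 mm from the axis), 16 mm wide across the lever, 10 mm thick vertically. The line from valve_axis to here is the lever's direction. Below the grip there is free space down to the table, or to the pipe (top 61 mm) when open
- lid_angle (a joint): opening angle of the lid (rad): 0 = shut, lying level on the box; it grows as the front edge rises (30 degrees = 0.524). The hinge is nearly free and runs along the unit's y through the unit-frame point x +135, z 85 mm (at the back edge of the box top), with no stay and no spring: the lid falls shut from any angle met here. It could turn to 1.4
- lid_handle (a point): middle of the lid's round front bar: 14 mm thick, 220 mm long along the unit's y, parallel to the hinge line, carried by a post at each end. Shut, it lies in the unit's frame at x -200, y 0, z 99.5 mm: 335 mm in front of the hinge line and 14.5 mm above it (99.5 mm above the table; 38 mm clear gap between the bar and the front face of lid and box; free space below). It moves with the lid on an arc about the hinge line
- lid: the lid: an aluminium frame 300 mm deep, 400 mm wide, 25 mm thick round a black rubber blanket, with the front bar; 0.6 to 0.9 kg, so about 3 to 4 N to lift at the bar. Origin: middle of its front edge, on the underside, 290 mm in front of the hinge line (in the unit's frame x -155, y 0, z 85 mm when shut); its axes are parallel to the unit's when shut, and x points from the front edge to the hinge
- tape: roll of pink tape lying flat on the table in front of the unit's left corner or left of it, 110 mm across, 45 mm high; origin: centre of its underside. Leave alone
- mug: white mug, 82 mm across, 95 mm high, standing left of the unit or in front of its left corner; origin: centre of its underside. Leave alone
- scissors: scissors lying flat to the right of the unit behind the valve lever, about 210 mm long, 12 mm high; origin: at the pivot, on the table. Leave alone

How it is judged:
On the way, in this order (a step that is already met when the one before it is completed fails the run):
1. the bleed valve is fully open, the lid still shut (value of joint valve above 1.43 rad and value of joint lid_angle below 0.03 rad), for 0.2 s.
2. the lid is held at about 30 degrees by the fingers (value of joint lid_angle between 0.436 and 0.611 rad and contact force between the fingers and lid above 1.5 N), for 0.3 s.
At the end, for the whole second after the job is handed in: the lid stands still (under 0.06 rad/s) at 30 degrees, 5 either way (0.436 to 0.611 rad), carried by the robot's fingers alone (more than 1.5 N of contact), and the valve lever is within 8 degrees of its open stop (above 1.43 rad) (all of step 2 and velocity of joint lid_angle between -0.06 and 0.06 rad/s and contact force between each of tape, mug, scissors and lid below 0.2 N and value of joint valve above 1.43 rad); the arm keeps its last pose, push and grip.
It fails at once if the lid is raised (over 0.05 rad) while the bleed valve is not open (under 1.3 rad) (value of joint lid_angle above 0.05 rad and value of joint valve below 1.3 rad).
It fails at once if the lid drops (falls faster than 1.5 rad/s) (velocity of joint lid_angle below -1.5 rad/s).
It fails at once if a thing lying around the unit is moved by more than 20 mm (distance of any of tape, mug, scissors from where it was at the start of the episode above 0.02 m).
It also fails if it takes over 54 s, if anything falls off the work surface, if the arm or the gripper's body presses on something with over 40 N, if the wrist force passes 120 N, or if a joint passes its speed limit or range.

## Working session

There is one attempt and no reset: what is moved stays moved. The work goes in short steps, Python scripts to look and compute and a tool call to move; the robot and the scene stay as the last step left them, time stands still between calls to the robot, and variables do not carry over. Pictures are saved under pics/ and viewed, at most 10 in all, crops included, and the job is handed in when it is done.

Besides the shell and the picture viewer there is one more tool, called after ">>>" as name(argument=value, ...), one argument or row to a line, values as JSON. arm_command: Moves the arm, as the interface text tells. Its arguments: {"type":"object","properties":{"plan":{"type":"string"},"hand":{"type":"number"},"grip_force":{"type":"number"}},"required":["plan"]}

```bash
mkdir -p pics; python3 - <<'E'
from bench import r,eyes,ticket
import cv2,numpy as np
o=r.get_obs();print({k:np.round(v,3) for k,v in o.items()})
for n in("scene","top"):
    p,d=eyes.grab_frame(n);np.savez(f"{n}0.npz",p=p,d=d);cv2.imwrite(f"pics/{n}0.png",p[:,:,::-1])
    print(n,eyes.calibration(n))
print(eyes.calibration("wrist"))
E
```

```text
{'clock': np.float64(0.0), 'joints': array([-1.432,  0.478,  0.022,  1.556, -0.011,  1.109, -0.083]), 'qvel': array([-0.003,  0.001, -0.   , -0.   , -0.   , -0.   ,  0.001]), 'tau': array([ 2.0000e-03, -5.9644e+01,  1.6080e+00, -2.8118e+01,  1.2000e-02,
        9.0000e-03,  0.0000e+00]), 'tcp_pos': array([0.165, 0.654, 0.244]), 'orientation': array([-3.870e-01, -3.118e+00,  3.000e-03]), 'contact_force': array([ 0.205, -0.224,  1.437]), 'moment': array([ 0.014,  0.022, -0.016]), 'gripper_force': np.float64(0.0), 'grip_width': np.float64(0.086)}
scene {'fov_y': 53.689163132162115, 'cx': 256.26993795176077, 'cy': 198.2599918034963, 'origin': array([1.1122715 , 0.63240514, 0.98247223]), 'attitude': array([0.33414165, 0.86429876, 2.27272001])}
top {'fov_y': 46.47041643353073, 'cx': 247.1646523093714, 'cy': 187.26347774791893, 'origin': array([0.36073868, 0.0603341 , 1.45778795]), 'attitude': array([ 0.10866919, -0.12294584, -1.5864994 ])}
{'fov_y': 65.70646984690485, 'cx': 255.47660876886422, 'cy': 187.78287271044988, 'tool_from_camera': array([[-9.88845703e-04,  9.49350741e-01,  3.14216793e-01,
         8.13423342e-02],
       [ 9.99999459e-01,  1.04033085e-03,  3.83907672e-06,
         4.89652374e-04],
       [-3.23244793e-04,  3.14216627e-01, -9.49351256e-01,
        -1.28268828e-01],
       [ 0.00000000e+00,  0.00000000e+00,  0.00000000e+00,
         1.00000000e+00]])}
```

View pics/top0.png

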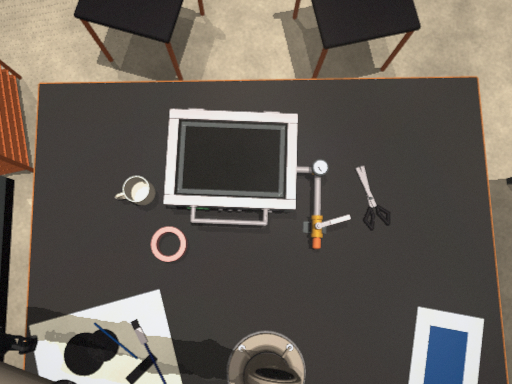

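View pics/scene0.png

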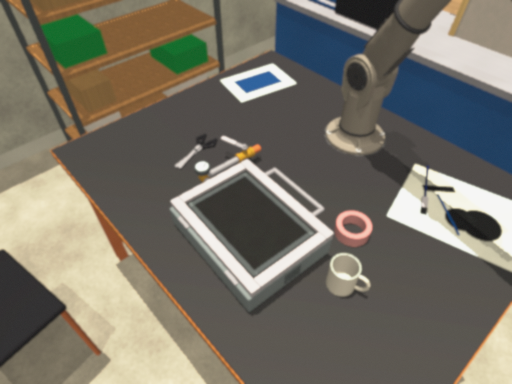

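Top view: lid corners are near (168,110), (298,113), (296,211) and (163,206). The bar runs from (192,222) to (267,223). The valve axis is at about (317,225), with the lever tip at about (350,217). Mug, tape and scissors are clear of both.

```bash
cat > h.py <<'E'
import numpy as np,cv2
from scipy.spatial.transform import Rotation as R
from bench import r,eyes,ticket
def ray(n,uv):
    c=eyes.calibration(n);f=192/np.tan(np.radians(c['fov_y']/2));uv=np.atleast_2d(uv).astype(float)
    x=(uv[:,0]-c['cx'])/f;y=(uv[:,1]-c['cy'])/f
    if n=='wrist':
        t=np.hypot(x,y);k=np.where(t>1e-9,np.sin(t)/np.maximum(t,1e-9),1);d=np.c_[x*k,-y*k,-np.cos(t)]
        o=r.get_obs();T=np.eye(4);T[:3,:3]=R.from_rotvec(o['orientation']).as_matrix();T[:3,3]=o['tcp_pos'];T=T@c['tool_from_camera']
        return T[:3,3],d@T[:3,:3].T
    d=np.c_[x,-y,-np.ones(len(x))]
    return c['origin'],d@R.from_rotvec(c['attitude']).as_matrix().T
def plane(n,uv,z):
    o,d=ray(n,uv);return o+d*((z-o[2])/d[:,2])[:,None]
def cloud(n,d):
    v,u=np.mgrid[:384,:512];o,D=ray(n,np.c_[u.ravel(),v.ravel()]);c=eyes.calibration(n)
    return (o+D*d.reshape(-1,1)).reshape(384,512,3)
E
python3 - <<'E'
from h import *
a=np.load('top0.npz');p,d=a['p'],a['d'];P=cloud('top',d)
hsv=cv2.cvtColor(p,cv2.COLOR_RGB2HSV)
def box(m,z):
    n,l,s,c=cv2.connectedComponentsWithStats(m.astype(np.uint8));i=1+np.argmax(s[1:,4])
    v,u=np.nonzero(l==i);W=plane('top',np.c_[u,v],z);q=cv2.minAreaRect((W[:,:2]*1000).astype(np.float32))
    return np.round(q[0]),np.round(q[1]),round(q[2],1),s[i,4],np.median(P[l==i],0).round(3),W
br=hsv[...,2]>140
def win(x0,y0,x1,y1):
    m=np.zeros((384,512),bool);m[y0:y1,x0:x1]=1;return m
L=box(br&win(150,100,305,216)&(P[...,2]>.09),.11);print('lid',L[:5])
B=box(win(195,217,265,230)&(P[...,2]>.08)&(hsv[...,2]>90),.0995);print('bar',B[:5])
V=box(win(322,208,356,232)&(hsv[...,2]>140),.088);print('lever',V[:5])
O=box(win(305,205,330,255)&(hsv[...,1]>120)&(hsv[...,2]>120),.05);print('brass',O[:5])
for n,W in(('bar',B[5]),('lever',V[5])):
    l=cv2.fitLine((W[:,:2]).astype(np.float32),cv2.DIST_HUBER,0,.01,.01).ravel();print(n,l,np.degrees(np.arctan2(l[1],l[0])))
print(plane('top',[[317,225]],.09), plane('top',[[168,244]],.045),plane('top',[[137,190]],.09))
E
```

```text
lid (array([638.,  93.]), array([400., 333.]), 86.6, np.int32(4068), array([0.631, 0.088, 0.112]))
bar (array([459., 102.]), array([210.,  24.]), 88.9, np.int32(313), array([0.457, 0.097, 0.105]))
lever (array([ 456., -223.]), array([16., 92.]), 15.0, np.int32(152), array([ 0.456, -0.223,  0.093]))
brass (array([ 404., -170.]), array([31., 62.]), 87.7, np.int32(176), array([ 0.407, -0.167,  0.062]))
bar [0.04987669 0.9987554  0.45763287 0.09817795] 87.14108
lever [ 0.25888667 -0.9659077   0.456033   -0.22370383] -74.99599
[[ 0.44275536 -0.16529211  0.09      ]] [[0.39494235 0.29674046 0.045     ]] [[0.56095405 0.38572609 0.09      ]]
```

Unit yaw is about -3.1°, the bar centre about (0.458, 0.099), and the valve axis about (0.443, -0.173). The lever points at -75°, so the valve is at about 0.31 rad. These agree with the given geometry, so I'll move above the lever.

>>> arm_command(
  plan="-.041 -.026 -.003 0;-.041 -.026 -.003 0;-.041 -.026 -.003 0;-.041 -.026 -.003 0;-.041 -.026 -.003 0;-.041 -.026 -.003 0;-.041 -.026 -.003 0;-.041 -.026 -.003 0;-.041 -.026 -.003 0;-.041 -.026 -.003 0",
)

```text
clock: 1.35
tcp_pos: [0.4997, 0.3009, 0.2751]
orientation: [-0.386, -3.117, 0.0]
contact_force: [0.4, 0.0, -0.3]
grip_width: 0.0858
gripper_force: 0.0
```

>>> arm_command(
  plan="-.008 -.044 0 0;-.008 -.044 0 0;-.008 -.044 0 0;-.008 -.044 0 0;-.008 -.044 0 0;-.008 -.044 0 0;-.008 -.044 0 0;-.008 -.044 0 0;-.008 -.044 0 0;-.008 -.044 0 0;-.008 -.044 0 0;-.008 -.044 0 0;0 0 0 10;0 0 0 10;0 0 0 10;0 0 0 10;0 0 0 10;0 0 0 10;0 0 0 0",
  hand=0.0,
)

```text
clock: 3.72
tcp_pos: [0.4629, -0.233, 0.275]
orientation: [-1.891, -2.508, 0.001]
contact_force: [0.8, 0.1, 0.6]
grip_width: 0.0426
gripper_force: 0.0
```

```bash
cat >> h.py <<'E'
def state():
    o=r.get_obs();M=R.from_rotvec(o['orientation']).as_matrix()
    print('t',round(float(o['clock']),2),'tcp',o['tcp_pos'].round(4),'ydir',np.degrees(np.arctan2(M[1,1],M[0,1])).round(2),'zax',M[:,2].round(3),'q',o['joints'].round(2),'w',o['grip_width'].round(4),'F',o['contact_force'].round(1));return o,M
def go(target,heading):
    o,M=state();print('tool shift',(M.T@(np.array(target)-o['tcp_pos'])).round(4),'yaw',round(np.degrees(np.arctan2(M[1,1],M[0,1]))-heading,1))
E
python3 - <<'E'
from h import *
state()
p,d=eyes.grab_frame('wrist');cv2.imwrite('pics/w1.png',p[:,:,::-1]);np.savez('w1.npz',p=p,d=d)
E
```

```text
Traceback (most recent call last):
  File "h.py", line 20, in state
    print('t',round(float(o['clock']),2),'tcp',o['tcp_pos'].round(4),'ydir',np.degrees(np.arctan2(M[1,1],M[0,1])).round(2),'zax',M[:,2].round(3),'q',o['joints'].round(2),'w',o['grip_width'].round(4),'F',o['contact_force'].round(1));return o,M
                                                                                                                                                                              ^^^^^^^^^^^^^^^^^^^^^
AttributeError: 'float' object has no attribute 'round'
```

```bash
sed -i "s/o\['grip_width'\].round(4)/round(float(o['grip_width']),4)/" h.py
python3 - <<'E'
from h import *
state()
p,d=eyes.grab_frame('wrist');cv2.imwrite('pics/w1.png',p[:,:,::-1]);np.savez('w1.npz',p=p,d=d)
E
```

```text
t 3.73 tcp [ 0.4629 -0.233   0.275 ] ydir 15.96 zax [-0.001  0.    -1.   ] q [-0.27  0.22  0.72  1.93 -0.16  1.06  0.8 ] w 0.0426 F [0.8 0.1 0.6]
```

View pics/w1.png

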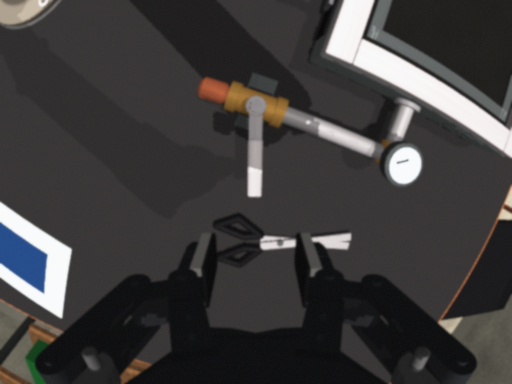

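Wrist view: the valve axis is at (256,103), the lever tip at (254,196), and the scissors run from (215,225) to (350,240).

```bash
python3 - <<'E'
from h import *
a=np.load('w1.npz');p,d=a['p'],a['d'];g=p.astype(int).min(2)
m=np.zeros_like(g,bool);m[130:205,240:275]=1;m&=g>100
v,u=np.nonzero(m);W=plane('wrist',np.c_[u,v],.093)[:,:2]
l=cv2.fitLine(W.astype(np.float32),cv2.DIST_HUBER,0,.01,.01).ravel();an=np.degrees(np.arctan2(l[1],l[0]));print(an,l)
tip=plane('wrist',[[254.5,196.5]],.09)[0];ax=plane('wrist',[[256,104]],.093)[0]
print('tip',tip,'axis',ax,np.linalg.norm((tip-ax)[:2]))
print('sc',plane('wrist',[[215,225],[280,242],[350,240]],.006))
e=(tip-ax)[:2];e/=np.linalg.norm(e);print(np.degrees(np.arctan2(e[1],e[0])))
gp=tip[:2]-.032*e;print(gp);go([*gp,.085],15)
E
```

```text
-75.106186 [ 0.25702843 -0.96640384  0.46001825 -0.2282657 ]
tip [ 0.47038847 -0.26451191  0.09      ] axis [ 0.44375033 -0.16580307  0.093     ] 0.10224003731974389
sc [[ 0.43451163 -0.35355816  0.006     ]
 [ 0.53599184 -0.35407823  0.006     ]
 [ 0.6424768  -0.32295452  0.006     ]]
-74.89759318277123
[ 0.46205103 -0.23361713]
t 3.77 tcp [ 0.4629 -0.233   0.275 ] ydir 16.08 zax [-0.001  0.    -1.   ] q [-0.27  0.22  0.72  1.93 -0.16  1.06  0.81] w 0.043 F [-0.2  0.1  0.5]
tool shift [-0.0004 -0.0009  0.19  ] yaw 1.1
```

>>> arm_command(
  plan="0 -.001 .038 1;0 0 .038 0;0 0 .038 0;0 0 .038 0;0 0 .038 0;0 0 0 0",
)

```text
clock: 4.53
tcp_pos: [0.4602, -0.2327, 0.0833]
orientation: [-1.909, -2.488, 0.003]
contact_force: [-0.3, -0.1, 0.2]
grip_width: 0.0428
gripper_force: 0.0
```

>>> arm_command(
  plan="0 0 0 0;0 0 0 0;0 0 0 0;0 0 0 0",
  hand=1,
  grip_force=25,
)

```text
clock: 5.03
tcp_pos: [0.4629, -0.2341, 0.0867]
orientation: [1.913, 2.489, 0.001]
contact_force: [-2.2, -1.0, 7.8]
grip_width: 0.0156
gripper_force: 29.7
```

```bash
python3 - <<'E'
from h import *
o,M=state();print(o['gripper_force'],o['moment'])
E
```

```text
t 5.03 tcp [ 0.4629 -0.2341  0.0867] ydir 14.89 zax [ 0.002 -0.001 -1.   ] q [-0.1   0.5   0.57  2.09 -0.43  0.67  1.02] w 0.0156 F [-2.2 -1.   7.8]
29.709255695343018 [-0.15602147  0.38363527  0.27883023]
```

>>> arm_command(
  plan=".0003 .0059 0 -5;.0003 .0059 0 -5;.0003 .0059 0 -5;.0003 .0059 0 -5;.0003 .0059 0 -5;.0003 .0059 0 -5;.0003 .0059 0 -5;.0003 .0059 0 -5;.0003 .0059 0 -5;.0003 .0059 0 -5;.0003 .0059 0 -5;.0003 .0059 0 -5;0 0 0 0",
)

```text
clock: 6.65
tcp_pos: [0.5108, -0.1853, 0.0868]
orientation: [0.411, 3.112, 0.0]
contact_force: [-1.6, 0.6, 6.2]
grip_width: 0.0155
gripper_force: 29.4
```

```bash
python3 - <<'E'
from h import *
o,M=state();print(o['gripper_force'],o['moment'])
x=o['tcp_pos'][:2]-[.443,-.168];print(np.linalg.norm(x),np.degrees(np.arctan2(x[1],x[0])))
p,d=eyes.grab_frame('top');cv2.imwrite('pics/t2.png',cv2.resize(p[180:270,260:380,::-1],None,fx=5,fy=5))
E
```

```text
t 6.65 tcp [ 0.5108 -0.1853  0.0868] ydir 74.94 zax [ 0.002 -0.    -1.   ] q [ 0.01  0.48  0.28  2.02 -0.21  0.67  1.74] w 0.0155 F [-1.6  0.6  6.2]
29.41833257675171 [0.13057246 0.17788892 0.22274557]
0.069971461233343 -14.287915846525253
```

View pics/t2.png

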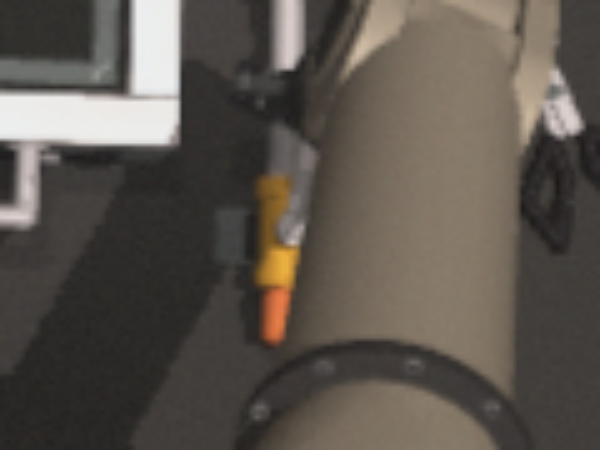

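The lever is following the grip, seen at (300,190) in the crop, with about 12° left.

>>> arm_command(
  plan=".0003 .0059 0 -5;.0003 .0059 0 -5;.0001 .003 0 -2.5;.0001 .002 0 -1.5;0 0 0 0;0 0 0 0;0 0 0 0",
)

```text
clock: 7.58
tcp_pos: [0.5128, -0.1717, 0.0868]
orientation: [0.039, 3.138, -0.005]
contact_force: [0.1, -6.8, 2.4]
grip_width: 0.0152
gripper_force: 32.7
```

```bash
python3 - <<'E'
from h import *
o,M=state();print(o['gripper_force'],o['moment'])
x=o['tcp_pos'][:2]-[.443,-.168];print(np.linalg.norm(x),np.degrees(np.arctan2(x[1],x[0])))
E
```

```text
t 7.58 tcp [ 0.5128 -0.1717  0.0868] ydir 88.59 zax [ 0.004 -0.003 -1.   ] q [ 0.03  0.47  0.22  2.02 -0.16  0.66  1.9 ] w 0.0152 F [ 0.1 -6.8  2.4]
32.72839307785034 [-1.33246623  0.06890239 -0.70247448]
0.06990475464169087 -3.01781319478354
```

Force and moment show it is against the stop. I'll release, rise and check.

>>> arm_command(
  plan="0 0 0 0;0 0 0 0;0 0 0 0;0 0 -.03 0;0 0 -.04 0;0 0 -.04 0;0 0 -.04 0;0 0 -.04 0;0 0 0 0",
  hand=0,
)

```text
clock: 8.7
tcp_pos: [0.5137, -0.1689, 0.2786]
orientation: [0.031, 3.135, -0.001]
contact_force: [-0.1, 0.1, -0.7]
grip_width: 0.0426
gripper_force: 0.0
```

```bash
python3 - <<'E'
from h import *
o,M=state()
p,d=eyes.grab_frame('wrist');cv2.imwrite('pics/w2.png',p[:,:,::-1]);np.savez('w2.npz',p=p,d=d)
E
```

```text
t 8.7 tcp [ 0.5137 -0.1689  0.2786] ydir 88.88 zax [ 0.006 -0.001 -1.   ] q [-0.04  0.22  0.28  1.86 -0.07  1.07  1.82] w 0.0426 F [-0.1  0.1 -0.7]
```

View pics/w2.png

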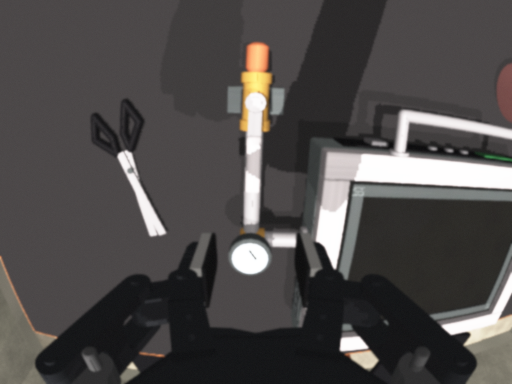

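The lever runs from (256,103) down along the pipe to about (252,200), in line with the gauge at (250,257). The bar is at upper right, (400,115) to (512,133). I'll check the angle and get the route to the bar.

```bash
python3 - <<'E'
from h import *
a=np.load('w2.npz');p=a['p'];g=p.astype(int).min(2)
m=np.zeros_like(g,bool);m[120:205,240:268]=1;m&=g>150
v,u=np.nonzero(m);W=plane('wrist',np.c_[u,v],.093)[:,:2]
l=cv2.fitLine(W.astype(np.float32),cv2.DIST_HUBER,0,.01,.01).ravel();print('lever',np.degrees(np.arctan(l[1]/l[0])))
print(plane('wrist',[[256,103]],.093),'orange/gauge',plane('wrist',[[258,48]],.05),plane('wrist',[[250,257]],.10))
m=np.zeros_like(g,bool);m[105:150,415:512]=1;m&=g>110
m[:,:]&=True
v,u=np.nonzero(m);k=v<118+(u-415)*.2;W=plane('wrist',np.c_[u,v][k],.1)[:,:2]
l=cv2.fitLine(W.astype(np.float32),cv2.DIST_HUBER,0,.01,.01).ravel();print('bar',l,np.degrees(np.arctan(l[1]/l[0])))
go([.458,.099,.279],-3)
E
```

```text
lever -3.4758654
[[ 0.44267332 -0.16596591  0.093     ]] orange/gauge [[ 0.37836449 -0.16225346  0.05      ]] [[ 0.61981234 -0.1766659   0.1       ]]
bar [0.06603006 0.99781764 0.4551538  0.09171561] 86.214
t 8.75 tcp [ 0.5126 -0.1686  0.2765] ydir 88.89 zax [ 0.003 -0.    -1.   ] q [-0.04  0.22  0.28  1.86 -0.07  1.06  1.82] w 0.0426 F [-0.6 -0.7  0.3]
tool shift [ 0.0597  0.2665 -0.0027] yaw 91.9
```

Valve open (lever -3.5°, pipe -3.4°). Moving over the bar.

>>> arm_command(
  plan=".01 .044 0 0;.01 .044 0 0;.01 .044 0 0;.01 .044 0 0;.01 .044 0 0;.01 .046 0 0;0 0 0 10.2;0 0 0 10.2;0 0 0 10.2;0 0 0 10.2;0 0 0 10.2;0 0 0 10.2;0 0 0 10.2;0 0 0 10.2;0 0 0 10.2;0 0 0 0",
)

```text
clock: 10.75
tcp_pos: [0.4564, 0.0984, 0.274]
orientation: [-2.275, -2.165, 0.004]
contact_force: [0.3, 0.1, -0.4]
grip_width: 0.0424
gripper_force: 0.0
```

```bash
python3 - <<'E'
from h import *
o,M=state()
p,d=eyes.grab_frame('wrist');cv2.imwrite('pics/w3.png',p[:,:,::-1]);np.savez('w3.npz',p=p,d=d)
E
```

```text
t 10.75 tcp [0.4564 0.0984 0.274 ] ydir -2.83 zax [-0.002 -0.001 -1.   ] q [-0.5   0.1   0.17  2.01 -0.02  1.04 -0.37] w 0.0424 F [ 0.3  0.1 -0.4]
```

View pics/w3.png

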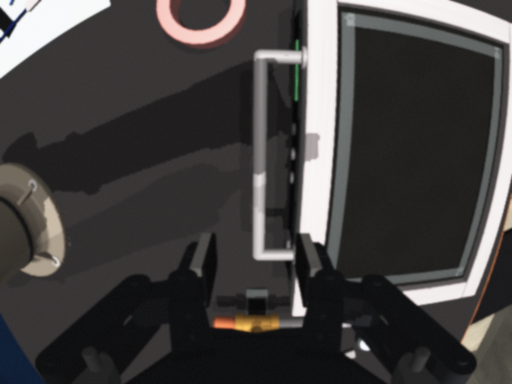

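The bar runs vertically at u≈260, rows 52–257, centred between the finger tracks.

```bash
python3 - <<'E'
from h import *
p=np.load('w3.npz')['p'];g=p.astype(int).min(2)
m=np.zeros_like(g,bool);m[65:245,248:275]=1;m&=g>85
v,u=np.nonzero(m);W=plane('wrist',np.c_[u,v],.1)[:,:2]
l=cv2.fitLine(W.astype(np.float32),cv2.DIST_HUBER,0,.01,.01).ravel();print('bar',l,np.degrees(np.arctan(l[1]/l[0])))
e=plane('wrist',[[260,56],[260,257]],.1);print(e,e.mean(0))
c=l[2:]+l[:2]*(e.mean(0)[1]-l[3])/l[1];print(c)
go([*c,.0955],-3.3)
E
```

```text
bar [0.05759717 0.9983399  0.46025842 0.11185855] 86.69809
[[ 0.4658471   0.21695101  0.1       ]
 [ 0.45591221 -0.00690415  0.1       ]] [0.46087965 0.10502343 0.1       ]
[0.45986409 0.10502343]
t 10.8 tcp [0.4565 0.0984 0.2743] ydir -2.71 zax [-0.002 -0.001 -1.   ] q [-0.5   0.1   0.17  2.01 -0.02  1.04 -0.37] w 0.0429 F [-0.2 -1.2 -0.2]
tool shift [0.0069 0.0034 0.1787] yaw 0.6
```

>>> arm_command(
  plan=".007 .0034 .036 .6;0 0 .036 0;0 0 .036 0;0 0 .036 0;0 0 .036 0;0 0 0 0;0 0 0 0",
)

```text
clock: 11.68
tcp_pos: [0.4615, 0.1053, 0.096]
orientation: [2.287, 2.153, 0.001]
contact_force: [0.4, -0.5, 0.7]
grip_width: 0.0427
gripper_force: 0.0
```

>>> arm_command(
  plan="0 0 0 0;0 0 0 0;0 0 0 0;0 0 0 0;0 0 0 0",
  hand=1,
  grip_force=60,
)

```text
clock: 12.3
tcp_pos: [0.4601, 0.1056, 0.0965]
orientation: [-2.287, -2.152, 0.001]
contact_force: [-4.7, 0.4, 10.5]
grip_width: 0.012
gripper_force: 58.4
```

```bash
python3 - <<'E'
from h import *
o,M=state();print(o['gripper_force'],o['moment'])
for a in (5,10,15,20,25,30):
    t=np.radians(a);print(a,'fwd',round(335-(335*np.cos(t)-14.5*np.sin(t)),1),'up',round(335*np.sin(t)+14.5*np.cos(t)-14.5,1))
E
```

```text
t 12.3 tcp [0.4601 0.1056 0.0965] ydir -3.5 zax [-0.001  0.001 -1.   ] q [-0.48  0.37  0.14  2.16 -0.09  0.62 -0.33] w 0.012 F [-4.7  0.4 10.5]
58.4013569355011 [0.04717783 1.22833761 0.02668053]
5 fwd 2.5 up 29.1
10 fwd 7.6 up 58.0
15 fwd 15.2 up 86.2
20 fwd 25.2 up 113.7
25 fwd 37.5 up 140.2
30 fwd 52.1 up 165.6
```

Gripped. Raising to 15° along the arc first.

>>> arm_command(
  plan="0 .0006 -.0097 0;0 .0008 -.0097 0;0 .0011 -.0097 0;0 .0014 -.0096 0;0 .0017 -.0096 0;0 .002 -.0096 0;0 .0023 -.0094 0;0 .0025 -.0094 0;0 .0028 -.0094 0;0 0 0 0;0 0 0 0",
)

```text
clock: 13.68
tcp_pos: [0.4744, 0.1047, 0.1816]
orientation: [-2.287, -2.151, 0.003]
contact_force: [-7.5, 3.3, 0.2]
grip_width: 0.0115
gripper_force: 58.4
```

```bash
python3 - <<'E'
from h import *
o,M=state();print(o['gripper_force'],o['moment'])
p,d=eyes.grab_frame('scene');cv2.imwrite('pics/s3.png',p[:,:,::-1])
E
```

```text
t 13.68 tcp [0.4744 0.1047 0.1816] ydir -3.51 zax [-0.003  0.    -1.   ] q [-0.49  0.25  0.17  2.07 -0.06  0.83 -0.35] w 0.0115 F [-7.5  3.3  0.2]
58.41155827045441 [0.70300873 1.62213206 0.03284331]
```

View pics/s3.png

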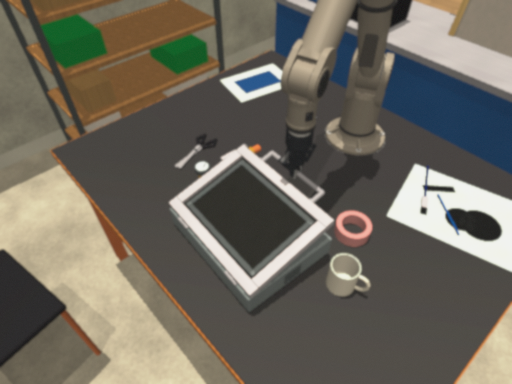

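The lid is raised about 15° with the bar held at (300,175), and the tape and mug are untouched. Continuing to 30°.

>>> arm_command(
  plan="0 .0031 -.0092 0;0 .0033 -.0092 0;0 .0036 -.0092 0;0 .0039 -.0089 0;0 .0041 -.0088 0;0 .0044 -.0088 0;0 .0046 -.0085 0;0 .0049 -.0085 0;0 .0051 -.0084 0;0 0 0 0;0 0 0 0;0 0 0 0;0 0 0 0;0 0 0 0",
)

```text
clock: 15.48
tcp_pos: [0.5095, 0.1027, 0.2611]
orientation: [-2.284, -2.149, 0.008]
contact_force: [-12.6, 2.7, 5.0]
grip_width: 0.0118
gripper_force: 58.7
```

```bash
python3 - <<'E'
from h import *
o,M=state();print(o['gripper_force'],o['moment'])
p,d=eyes.grab_frame('scene');cv2.imwrite('pics/s4.png',p[:,:,::-1])
P=cloud('scene',d);x=P[...,0];g=p.astype(int).min(2)
# lid angle from depth: plane fit through the blanket
yaw=np.radians(-3.4);U=(P-[.659,.093,0]);ux=U[...,0]*np.cos(yaw)+U[...,1]*np.sin(yaw);uy=-U[...,0]*np.sin(yaw)+U[...,1]*np.cos(yaw)
m=(abs(uy)<.18)&(ux>-.1)&(ux<.09)&(U[...,2]>.1)&(U[...,2]<.30)&(g<110)
k=np.polyfit(ux[m],U[...,2][m],1);print(m.sum(),'lid angle',np.degrees(np.arctan(-k[0])),np.std(U[...,2][m]-np.polyval(k,ux[m])))
E
```

```text
t 15.47 tcp [0.5095 0.1027 0.2611] ydir -3.49 zax [-0.007  0.001 -1.   ] q [-0.48  0.21  0.19  1.91 -0.05  1.03 -0.33] w 0.0118 F [-12.6   2.7   5. ]
58.693116903305054 [0.67192363 3.19414233 0.02421091]
7136 lid angle 29.407718485053437 0.0023007258428870245
```

View pics/s4.png

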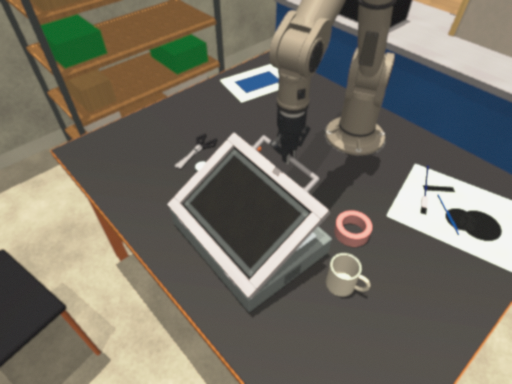

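The lid is held at about 29.4°, with the bar gripped at about (288,158) and the surrounding things where they were. Handing in.

```bash
python3 -c "
from bench import ticket
print(ticket.hand_in())"
```

```text
the job is handed in; nothing more can be done
None
```

I turned the bleed valve fully open, then lifted the lid to about 29° and handed in with the fingers still gripping its bar; the judge's result was not shown.

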